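# Gauge the socket of a brush handle and show the tip at the lens

## Task

Lift the gauge rod from its cradle and push it gently into the ferrule of the thicker brush handle until its collar stops against the rim, then draw it straight out again. Carry it to the standing lens and hold its tip at lens-centre height directly over the small sighting post, the rod level and parallel to the lens face, touching nothing there. Finish while still holding it motionless there in the gripper, and leave everything else on the bench where it is.

Things in the scene. Friction and masses are not known exactly. Their poses are not given: they have to be found in the camera images.
- gauge: loose gauge rod, about 0.13 kg, 180 mm long, lying level in the cradle at first. Its x axis runs along the rod to the tip, z up at the start; origin at the centre of its square aluminium handle, 16 x 16 x 110 mm (x = -55 to +55 mm). Balances near x = 30 mm. Take the handle from above anywhere in x = -25 to +40 mm, fingers closing on its upright sides
- gauge_tip (a point): rounded tip of the gauge rod, on its centre line, at x = 125 mm of the gauge (axes as the gauge). The steel measuring rod before it is 9 mm across and 60 mm long
- gauge_collar (a point): centre of the front face of the gauge's brass collar, the face that stops on the ferrule; 60 mm behind the tip, at x = 65 mm of the gauge (axes as the gauge). The collar is 26 mm across, 10 mm thick
- cradle: fixed wooden cradle, base 190 x 60 x 14 mm. Origin on the table, 75 mm below the gauge's starting origin; x axis along the gauge to the tip. Two notched posts 44 mm wide, tops 80 to 81 mm high, at x = -51 to -37 mm (under the butt) and x = 88 to 102 mm (under the thin rod). The gauge lifts straight up out of the open notches
- thick_handle: the thicker brush handle, 20 mm across, 190 mm long, dark wood with a brass ferrule, fixed on a wooden stand. Origin at the centre of the ferrule's open mouth, 105 mm above the table; x axis runs out of the mouth along the bore, 20 degrees upward. Bore 14 mm across, 72 mm deep, flaring to 18 mm over the last 8 mm; rim 24 mm across. The collar meets the rim before the tip reaches the bottom
- thin_handle: the slender handle, 12 mm across, on a like stand with the same slope, height and axes; its 7 mm bore is too small for the gauge. Not to be gauged. Both stands have bases 170 x 60 mm and reach no higher than 25 mm above the handle's centre line
- lens: fixed standing lens: upright, 82 mm across over its rim, centre 135 mm above the table, on a dark base plate 80 x 120 mm. Origin on the table beneath the lens centre; y axis is the line of sight, viewing side -y; x axis runs level along the lens face. A thin steel sighting post, 6 mm across, top 108 mm above the table, stands at y = -55 mm
- lens_focus (a point): the reading point: 27 mm above the top of the sighting post, at the height of the lens centre (135 mm above the table), 55 mm in front of the lens (axes as the lens)
- bowl: shallow brown bowl, 100 mm across, 40 mm high; origin under its centre. Bystander
- tumbler: glass tumbler, 68 mm across, 85 mm high; origin under its centre. Bystander
- knife: knife lying flat with a wooden handle, about 190 mm long, 17 mm high; origin in the handle. Bystander
- stick: flat wooden stick 160 x 20 x 7 mm; origin under its centre. Bystander
- ferrule: loose brass ferrule standing on end, 24 mm across, 25 mm high; origin under its centre. Bystander
- block: small wooden block 50 x 30 x 22 mm; origin under its centre. Bystander
- jar: amber jar with white cap, 52 mm across, 60 mm high; origin under its centre. Bystander
Things that resemble listed ones, but are neither listed nor needed, are in the scene too. Leave any orange or red look-alike of the gauge alone. What is shaped like the part that bears thick_handle but orange is not meant.

How it is judged (in metres and radians):
On the way, in this order (a step that is already met when the one before it is completed fails the run):
1. the gauge is lifted clear of its cradle (height (world z) of gauge above 0.1 m and contact force between gauge and cradle below 0.05 N and contact force between the fingers and gauge above 1 N), for 0.2 s.
2. the rod is in the thick handle's bore, the collar within 3 mm of the rim (x of gauge_collar in the frame of thick_handle below 0.003 m and distance between gauge_collar and thick_handle below 0.007 m and angle between the x axis of gauge and the x axis of thick_handle, either way round below 0.12 rad), for 0.2 s.
3. the rod is drawn out, its tip beyond the mouth and still in line with the bore (x of gauge_tip in the frame of thick_handle above 0.003 m and distance between gauge_tip and thick_handle below 0.12 m and angle between the x axis of gauge and the x axis of thick_handle, either way round below 0.25 rad), for 0.05 s.
At the end, for the whole second after the job is handed in: the gauge is held still by the fingers alone, not touching the lens or its post, its tip within 15 mm sideways and 15 mm in height of the reading point, the rod level within 8 degrees and parallel to the lens face within 17 degrees (either way round) (horizontal distance between gauge_tip and lens_focus below 0.015 m and z of gauge_tip in the frame of lens_focus between -0.015 and 0.015 m and angle between gauge's own x axis and vertical between 1.4308 and 1.7108 rad and angle between the x axis of gauge and the x axis of lens, either way round below 0.3 rad and linear speed of gauge below 0.02 m/s and angular speed of gauge below 0.15 rad/s and contact force between the fingers and gauge above 1 N and contact force between gauge and lens below 0.05 N); the arm keeps its last pose, push and grip.
It fails at once if the gauge is forced against a handle with more than 40 N (contact force between gauge and thick_handle above 40 N or contact force between gauge and thin_handle above 40 N).
It fails at once if a bystander (bowl, tumbler, knife, stick, ferrule, block, jar) is moved by more than 30 mm (distance of any of bowl, tumbler, knife, stick, ferrule, block, jar from where it was at the start of the episode above 0.03 m).
It also fails if it takes over 58 s, if anything falls off the work surface, if the arm or the gripper's body presses on something with over 40 N, if the wrist force passes 120 N, or if a joint passes its speed limit or range.

## Robot

A 7-joint arm with a two-finger parallel gripper is mounted at the origin on the work surface. World frame = base frame: x ahead of the robot, y to its left, z up, the work surface at z = 0. Lengths are in mm, angles in rad, forces in N, time in s.
With the tool pointing down it reaches from about 425 to 950 mm from the base axis. Payload 16.7 kg.
Tool frame: the origin (TCP) lies midway between the tips of the shut fingers; the grasp point (between the pads) lies 19 mm behind it; z points along the fingers, y is the line along which they close (so a half turn about z gives the same grasp; the last joint's range is limited). The gripper opens to 94 mm and grips with 3 to 60 N. Pads are 16 mm wide; open, the fingers measure 119 mm over their backs; the gripper's body (75 mm by 177 mm) begins 78 mm behind the grasp point.
Start: joints at [0.979, 0.426, 0.074, 1.606, -0.034, 1.111, -0.067], TCP at [289.183, -609.875, 205.467] pointing down, gripper open.
Joint ranges: [-2.85, 2.85], [-0.5, 2.14], [-1.23, 1.37], [0.21, 2.46], [-1.02, 4.16], [0.16, 2.05], [-2.73, 2.73]. Speed limits (rad/s): [1.89, 1.89, 2.39, 2.39, 3.01, 3.01, 3.01].

## Interface

Orientations are given as a rotation vector (axis times angle).
In Python, from rig import get_state, snapshot, job_done gives the robot as it stands. The module is installed in compiled form; this text tells all that it offers.
- The arm moves only by the tool carry_out, never from a script. Its argument "plan" is a list that holds one entry, the list of rows, each a list of 6 numbers: the shift along the tool's x, y, z in m, then the turn, a rotation vector about the tool's x, y, z in units of 5 degrees (1.0 is 5 degrees). In form: [[[dx, dy, dz, ax, ay, az], ...]]. A call has 1 to 10 rows; each row is the pose to reach, as a shift and turn from the pose commanded when the call began, along the tool's axes at that moment; what a row does not reach only later rows make up. A row lasts 1/10 s, in which the tool goes at most 50 mm and 8.59 degrees, less where a joint would pass 70% of its speed; a pose out of reach is approached as far as the arm can. A call with a gripper value outside its range is refused whole. "fingers" is the closure, from 0 (fully open) to 1 (shut), set as the call begins (left out, the last holds). The fingers move at their own pace and stop on an object; "force" is the grip in N (left out, the last holds). Time passes only in rows, so rows that repeat a pose let the fingers close. It gives the time, the measured TCP pose, the force, the opening and the grip force at its end, in the units of the state.
- get_state(): the state, without advancing time (a new reading comes with each control period).
- snapshot(name): name is "scene" or "top" or "wrist"; returns a dict with "pixels" (400x640x3 uint8, red, green, blue), "depth" (400x640 float32, mm along the optical axis (not along the pixel's ray), 0 where there is no reading), "K" (3x3 intrinsics, pixels), "distortion" ([k1, k2, p1, p2, k3] as OpenCV has them; the pictures are not rectified), "extrinsics" (4x4, takes a point from camera to world coordinates). Camera axes: x right, y down, z forward; pixel columns grow to the right and rows downward; lengths in mm; the calibration is good to about 2 mm. A picture is of the moment at which its call begins.
- job_done(): hands the job in; it is judged then, once.
The state is a dict: "time": time; "joint_pos": joint angles; "joint_vel": joint speeds; "joint_efforts": joint torques, N m; "tool_pos": TCP position; "eef_rot": TCP orientation; "contact_force": force on the tool from outside, world axes, zero at the start; "moment": the same for the moment, N m; "grip_width": finger opening in mm; "grasp_force": force on a finger pad.
Only numpy, scipy, OpenCV 4.12 (cv2) and the standard library are available. Lean on these libraries where they do the work, as an engineer would, in place of code of your own. Each camera call takes 0.05 s, during which the arm holds its last target. There are 200 camera calls.

## Working session

There is one attempt and no reset: what is moved stays moved. The work goes in short steps, Python scripts to look and compute and a tool call to move; the robot and the scene stay as the last step left them, time stands still between calls to the robot, and variables do not carry over. Pictures are saved under pics/ and viewed, at most 10 in all, crops included, and the job is handed in when it is done.

Besides the shell and the picture viewer there is one more tool, called after ">>>" as name(argument=value, ...), one argument or row to a line, values as JSON. carry_out: Moves the arm, as the interface text tells. Its arguments: {"type":"object","properties":{"plan":{"type":"array"},"fingers":{"type":"number"},"force":{"type":"number"}},"required":["plan"]}

```bash
mkdir -p pics; cat > h.py <<'E'
import numpy as np, cv2, pickle
from rig import get_state, snapshot, job_done
from scipy.spatial.transform import Rotation as R
def snap(n):
    s=snapshot(n); pickle.dump(s,open(f'{n}.pkl','wb')); return s
def load(n): return pickle.load(open(f'{n}.pkl','rb'))
def save(s,f,crop=None,k=1):
    im=s['pixels'][:,:,::-1]
    if crop: u0,v0,u1,v1=crop; im=im[v0:v1,u0:u1]
    cv2.imwrite('pics/'+f,cv2.resize(im,None,fx=k,fy=k,interpolation=cv2.INTER_CUBIC))
def world(s):
    h,w=s['depth'].shape; u,v=np.meshgrid(np.arange(w),np.arange(h))
    p=cv2.undistortPoints(np.stack([u,v],-1).reshape(-1,1,2).astype(float),s['K'],np.array(s['distortion'])).reshape(h,w,2)
    d=s['depth'][...,None]; P=np.concatenate([p*d,d],-1); E=s['extrinsics']
    W=P@E[:3,:3].T+E[:3,3]; W[s['depth']==0]=np.nan; return W
E
python3 - <<'E'
from h import *
for n in('top','scene'): save(snap(n),n+'.png',k=1.25)
s=get_state();print(s['tool_pos'],s['eef_rot'],s['grip_width'],s['time'])
E
```

```text
[ 288.99817779 -609.56865256  204.85821292] [-3.06387501e+00 -6.89523125e-01  5.42742015e-04] 94.19723041368924 0.1
```

View pics/top.png

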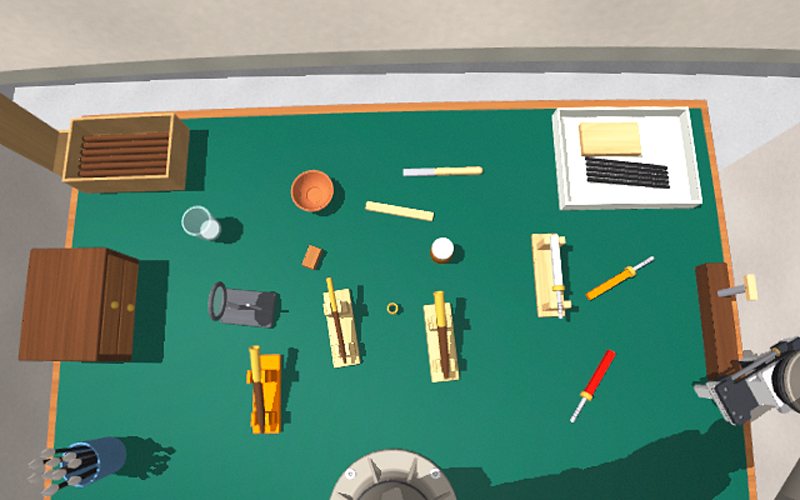

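View pics/scene.png

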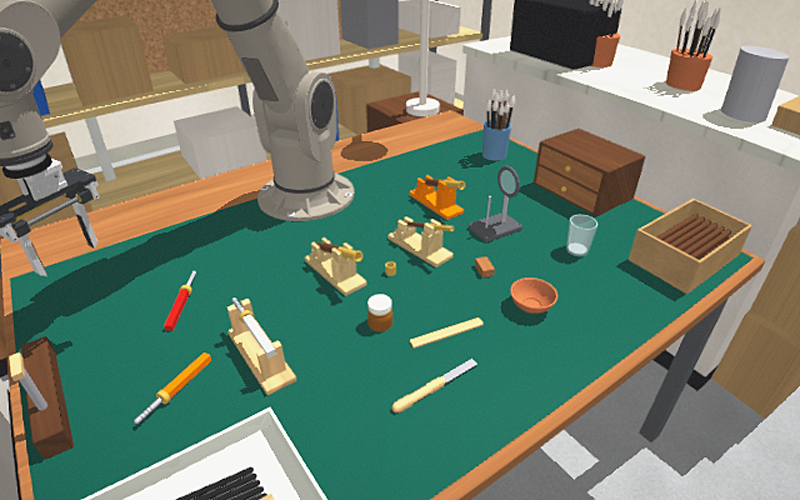

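The top picture (800x500) shows the gauge candidates: silver in the cradle (555,277), orange (620,278) and red (593,385). The handle candidates are (440,335) on the right, (340,320) which is more slender, and the one on the orange stand (265,390). The lens is at (217..275,303). I choose the silver gauge and the handle at (440,335), and check both in one crop while measuring.

```bash
python3 - <<'E'
from h import *
s=load('top');W=world(s)
save(s,'c1.png',(160,175,470,325),2.5)
def reg(u0,v0,u1,v1,zlo,zhi=400,W=W):
    w=W[v0:v1,u0:u1].reshape(-1,3); return w[(w[:,2]>zlo)&(w[:,2]<zhi)]
def ax(p,name):
    c=p.mean(0); _,S,V=np.linalg.svd(p-c); t=(p-c)@V[0]
    print(name,len(p),'c',c.round(1),'dir',V[0].round(3),'ends',(c+V[0]*t.min()).round(1),(c+V[0]*t.max()).round(1), 'spread',np.percentile(abs((p-c)@V[1]),95).round(1))
print(np.nanmedian(W[120:150,300:330].reshape(-1,3),0))
for n,(b) in dict(gauge=(415,180,465,262)).items():
    for z in (76,): ax(reg(*b,z),n+str(z))
# profile of gauge along x: top height
p=reg(415,180,465,262,60)
for x in np.arange(p[:,0].min(),p[:,0].max(),10):
    q=p[(p[:,0]>=x)&(p[:,0]<x+10)]
    if len(q): print(round(x),len(q),q[:,1].min().round(),q[:,1].max().round(),q[:,2].max().round(), q[q[:,2]>q[:,2].max()-5].mean(0).round(1))
for n,b in dict(thick=(335,225,375,310),thin=(252,215,292,300)).items():
    p=reg(*b,62); print(n)
    for x in np.arange(p[:,0].min(),p[:,0].max()+1,12):
        q=p[(p[:,0]>=x)&(p[:,0]<x+12)]
        if len(q): print(round(x),len(q),q[:,1].min().round(),q[:,1].max().round(),q[:,2].max().round(), q[q[:,2]>q[:,2].max()-4].mean(0).round(1))
p=reg(160,215,230,270,70);ax(p,'lens70')
p=reg(160,215,230,270,2,40);ax(p,'lensbase')
s=snap('scene') if 0 else load('scene');Ws=world(s)
p=reg(390,125,422,165,98,W=Ws);ax(p,'lens scene')
p=reg(382,150,396,180,60,W=Ws);ax(p,'post scene')
p=reg(375,165,425,195,3,25,W=Ws);ax(p,'base scene')
p=reg(180,230,235,300,78,W=Ws);ax(p,'gauge scene')
E
```

```text
[779.45255996  -8.45314968   1.27323994]
gauge76 486 c [ 508.2 -356.5   81.8] dir [-1.    -0.007 -0.009] ends [ 589.5 -355.9   82.5] [ 411.4 -357.2   81. ] spread 18.8
411 16 -364.0 -355.0 82.0 [ 416.5 -358.6   79.7]
421 13 -364.0 -355.0 82.0 [ 425.9 -357.9   79.9]
431 69 -378.0 -337.0 85.0 [ 436.7 -353.    82.1]
441 45 -377.0 -335.0 85.0 [ 444.7 -357.3   81.9]
451 11 -360.0 -355.0 82.0 [ 457.6 -358.3   80.4]
461 24 -370.0 -345.0 91.0 [ 470.8 -356.9   89.3]
471 34 -369.0 -346.0 90.0 [ 475.7 -358.    87.4]
481 27 -364.0 -349.0 87.0 [ 486.8 -357.5   83.3]
491 31 -367.0 -349.0 85.0 [ 496.9 -357.8   82.9]
501 26 -367.0 -349.0 86.0 [ 506.2 -358.    83.8]
511 28 -364.0 -348.0 88.0 [ 514.7 -356.3   85.4]
521 30 -364.0 -349.0 86.0 [ 526.9 -357.6   84.1]
531 25 -365.0 -349.0 89.0 [ 539.  -355.9   85.2]
541 26 -363.0 -348.0 87.0 [ 547.2 -357.3   84.3]
551 30 -364.0 -348.0 87.0 [ 556.2 -356.8   83.8]
561 25 -365.0 -343.0 86.0 [ 566.6 -355.8   83.6]
571 80 -379.0 -333.0 88.0 [ 575.8 -356.9   84.7]
581 40 -379.0 -333.0 86.0 [ 585.1 -358.6   83. ]
thick
307 9 -135.0 -98.0 64.0 [ 311.9 -123.7   63.
[... 1274 characters left out ...]
 138. ] dir [ 0.001 -0.192 -0.981] ends [450.1 355.2 177.5] [450.2 332.7  62. ] spread 35.7
lensbase 2019 c [455.7 328.7  10.5] dir [ 0.182  0.983 -0.021] ends [437.1 227.9  12.7] [479.9 459.5   7.7] spread 77.3
lens scene 364 c [455.9 346.4 137.6] dir [ 0.714 -0.014  0.7  ] ends [424.6 347.  107. ] [483.5 345.8 164.7] spread 35.4
post scene 27 c [448.4 293.3  86.2] dir [ 0.019 -0.039 -0.999] ends [448.  294.1 107.4] [448.9 292.3  61.2] spread 5.1
base scene 657 c [457.2 320.5  13.3] dir [ 0.044  0.999 -0.022] ends [453.3 233.1  15.2] [463.9 471.1  10. ] spread 57.3
gauge scene 462 c [ 518.5 -359.9   82.8] dir [1.    0.018 0.002] ends [ 415.6 -361.8   82.6] [ 592.8 -358.6   83. ] spread 19.1
```

View pics/c1.png

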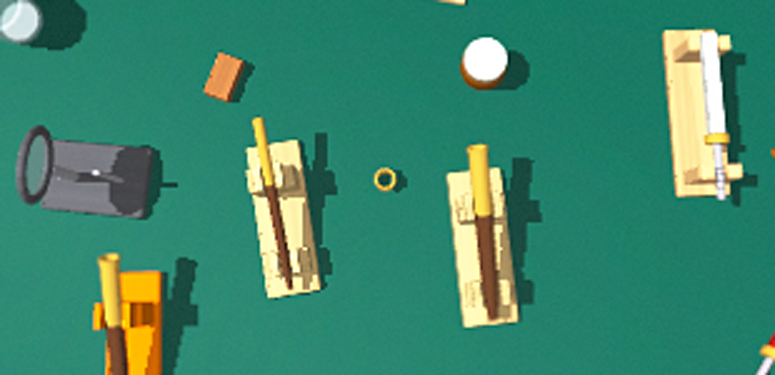

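The crop shows the silver gauge in its cradle, collar at (715,138) and tip at (720,195). The thick handle's mouth is at (478,150), the slender one's at (260,120), and the post is near (95,172). The choice stands: gauge origin about (536,-357,75) with tip towards -x, and thick mouth about (467,-102,105) with yaw about 5°.

```bash
cat >> h.py <<'E'
def rot(xdir_yaw,pitch=0):
    """tool x along world yaw (deg); pitch>0 raises tool x above level"""
    a,b=np.radians([xdir_yaw,pitch]); x=np.array([np.cos(a)*np.cos(b),np.sin(a)*np.cos(b),np.sin(b)])
    y=np.array([np.sin(a),-np.cos(a),0]); return np.stack([x,y,np.cross(x,y)],1)
def row(p,Rt):
    s=get_state(); R0=R.from_rotvec(s['eef_rot']).as_matrix()
    d=R0.T@(np.array(p)-s['tool_pos'])/1000; t=R.from_matrix(R0.T@Rt).as_rotvec(degrees=True)/5
    print('row',d.round(4).tolist(),t.round(3).tolist())
E
python3 - <<'E'
from h import *
row([520,-357,180],rot(0.5))
E
```

```text
row [0.3169, -0.1292, 0.025] [-0.013, 0.004, 4.973]
```

>>> carry_out(
  plan=[
    [[0.317,-0.129,0.025,0,0,4.97],[0.317,-0.129,0.025,0,0,4.97],[0.317,-0.129,0.025,0,0,4.97],[0.317,-0.129,0.025,0,0,4.97],[0.317,-0.129,0.025,0,0,4.97],[0.317,-0.129,0.025,0,0,4.97],[0.317,-0.129,0.025,0,0,4.97],[0.317,-0.129,0.025,0,0,4.97],[0.317,-0.129,0.025,0,0,4.97],[0.317,-0.129,0.025,0,0,4.97]],
  ],
  fingers=0,
)

```text
time: 1.1
tool_pos: [519.5, -358.5, 180.4]
eef_rot: [3.141, 0.012, -0.001]
contact_force: [0.3, -0.9, 0.8]
grip_width: 94.2
grasp_force: 0.0
```

```bash
python3 - <<'E'
from h import *
s=snap('wrist');save(s,'w1.png');W=world(s)
st=get_state();print(st['time'],st['tool_pos'],st['eef_rot'],s['extrinsics'].round(2).tolist())
w=W.reshape(-1,3);p=w[(w[:,2]>70)&(w[:,2]<100)&(abs(w[:,1]+357)<14)]
for x in np.arange(400,600,10):
    q=p[(p[:,0]>=x)&(p[:,0]<x+10)]
    if len(q)>5: print(x,len(q),q[:,0].min().round(1),q[:,0].max().round(1),np.percentile(q[:,1],[2,98]).round(1),q[:,2].max().round())
row([516,-357,56],rot(0.5))
E
```

```text
1.15 [ 519.25993978 -358.83815289  180.44129015] [ 3.14123045e+00  1.10748768e-02 -7.61286772e-04] [[0.01, -0.97, -0.23, 586.06], [-1.0, -0.01, -0.0, -357.05], [0.0, 0.23, -0.97, 359.51], [0.0, 0.0, 0.0, 1.0]]
420 9 428.8 429.9 [-362.5 -354.9] 79.0
430 157 430.4 439.9 [-370.1 -344. ] 82.0
440 228 440.0 450.0 [-370.2 -343.7] 82.0
450 68 450.2 460.0 [-362.4 -354.7] 81.0
460 46 460.1 466.7 [-362.2 -354.7] 81.0
470 200 470.4 479.9 [-370.5 -346.2] 89.0
480 200 480.0 490.0 [-369.4 -347.2] 87.0
490 146 490.0 499.9 [-365.9 -350.4] 84.0
500 150 500.0 509.9 [-365.8 -350.4] 85.0
510 156 510.0 519.9 [-365.6 -350.4] 85.0
520 156 520.5 530.0 [-365.5 -350.3] 85.0
530 148 530.0 539.8 [-365.3 -350.3] 85.0
540 177 540.1 550.0 [-365.1 -349.3] 85.0
550 177 550.0 559.9 [-365.  -349.3] 84.0
560 169 560.5 569.6 [-364.8 -349.2] 85.0
570 261 570.3 579.9 [-370.5 -343.3] 85.0
580 213 580.6 589.2 [-370.4 -343.4] 85.0
row [-0.0032, -0.0019, 0.1244] [0.004, 0.006, -0.019]
```

View pics/w1.png

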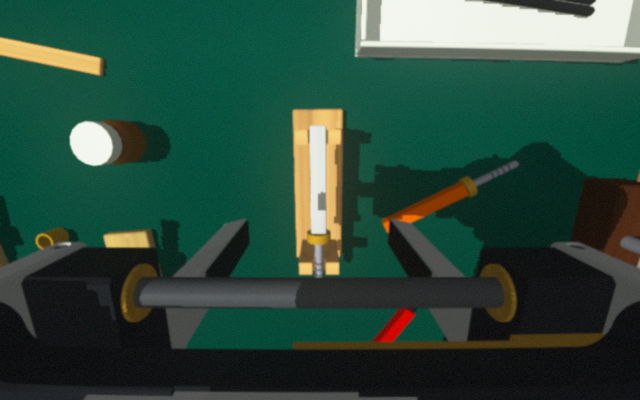

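The wrist view shows the silver gauge between the open fingers, handle (317,180) and collar (317,238). The orange look-alike starts at (385,225), clear of the fingers. The gauge origin is about (535,-358), so I go down and grip at gauge x of about +20 mm.

>>> carry_out(
  plan=[
    [[-0.004,-0.001,0.05,0,0,0],[-0.004,-0.001,0.08,0,0,0],[-0.004,-0.001,0.105,0,0,0],[-0.004,-0.001,0.123,0,0,0],[-0.004,-0.001,0.123,0,0,0],[-0.004,-0.001,0.123,0,0,0]],
  ],
)

```text
time: 1.75
tool_pos: [515.8, -357.5, 57.9]
eef_rot: [3.141, 0.012, -0.0]
contact_force: [0.5, 0.1, 0.7]
grip_width: 94.4
grasp_force: 0.0
```

>>> carry_out(
  plan=[
    [[0,0,0,0,0,0],[0,0,0,0,0,0],[0,0,0,0,0,0],[0,0,0,0,0,0],[0,0,0,0,0,0],[0,0,0,0,0,0],[0,0,0,0,0,0],[0,0,0,0,0,0],[0,0,0,0,0,0],[0,0,0,0,0,0]],
  ],
  fingers=1,
  force=40,
)

```text
time: 2.75
tool_pos: [516.3, -356.6, 57.5]
eef_rot: [-3.142, -0.014, 0.0]
contact_force: [-0.6, -1.3, 0.5]
grip_width: 17.2
grasp_force: 0.4
```

>>> carry_out(
  plan=[
    [[0,0,0,0,0,0],[0,0,0,0,0,0],[0,0,0,0,0,0],[0,0,0,0,0,0],[0,0,0,0,0,0]],
  ],
)

```text
time: 3.25
tool_pos: [516.3, -356.6, 57.5]
eef_rot: [-3.142, -0.014, 0.0]
contact_force: [0.8, 0.8, 0.1]
grip_width: 15.7
grasp_force: 40.0
```

>>> carry_out(
  plan=[
    [[0,0,-0.02,0,0,0],[0,0,-0.05,0,0,0],[0,0,-0.09,0,0,0],[0,0,-0.13,0,0,0],[0,0,-0.15,0,0,0],[0,0,-0.15,0,0,0],[0,0,-0.15,0,0,0]],
  ],
)

```text
time: 3.95
tool_pos: [516.1, -356.4, 207.0]
eef_rot: [-3.141, -0.014, 0.0]
contact_force: [-0.4, 0.9, -2.5]
grip_width: 15.8
grasp_force: 40.0
```

```bash
python3 - <<'E'
from h import *
s=snap('wrist');W=world(s);save(s,'w2.png')
st=get_state();print(st['time'],st['tool_pos'],st['eef_rot'],st['grasp_force'],st['grip_width'])
zc=st['tool_pos'][2]+19
w=W.reshape(-1,3);p=w[(abs(w[:,2]-zc)<22)&(abs(w[:,1]+357)<20)]
for x in np.arange(400,600,10):
    q=p[(p[:,0]>=x)&(p[:,0]<x+10)]
    if len(q)>5: print(x,len(q),q[:,0].min().round(1),q[:,0].max().round(1),np.percentile(q[:,1],[2,98]).round(1),np.percentile(q[:,2],[2,50,98]).round(1))
E
```

```text
4.0 [ 515.81619505 -356.14910052  206.24034284] [-3.14070696e+00 -1.43243542e-02  2.08407629e-03] 39.97825741767883 15.392736075224068
440 57 444.4 450.0 [-360.8 -352.1] [225.1 228.  229.5]
450 172 450.0 460.0 [-360.6 -352.3] [225.3 228.3 229.7]
460 69 460.0 469.9 [-360.5 -351.7] [225.  228.5 234.8]
470 365 470.1 479.2 [-367.1 -345.2] [230.1 236.  238. ]
490 129 496.5 499.9 [-363.4 -348.3] [231.4 232.3 233.5]
500 415 500.0 510.0 [-363.3 -348.3] [231.1 232.5 235.8]
510 482 510.0 520.0 [-363.5 -347.8] [231.3 232.6 246.1]
520 1306 520.0 530.0 [-374.6 -337.8] [211.5 232.4 246.5]
530 474 530.0 540.0 [-363.2 -347.8] [231.  232.3 233.7]
540 493 540.0 550.0 [-362.9 -347.7] [230.9 232.5 233.7]
550 515 550.0 560.0 [-362.7 -347.2] [231.  232.4 233.6]
560 528 560.0 569.9 [-362.5 -347.2] [231.  232.5 233.7]
570 552 570.2 579.9 [-362.3 -347.2] [231.1 232.6 233.9]
580 563 580.2 589.7 [-362.1 -346.7] [230.8 232.5 233.8]
```

View pics/w2.png

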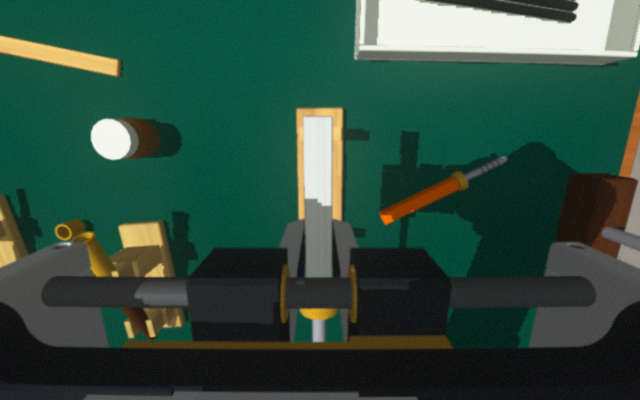

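The gauge is held level with its centre line at tool z -18 mm, the collar face at tool x -46 and the tip at -106. The handle's mouth shows at (70,232). I move sideways for a closer look at it.

>>> carry_out(
  plan=[
    [[0,-0.05,0,0,0,0],[0,-0.1,0,0,0,0],[0,-0.14,0,0,0,0],[0,-0.16,0,0,0,0],[0,-0.16,0,0,0,0],[0,-0.16,0,0,0,0]],
  ],
)

```text
time: 4.6
tool_pos: [514.4, -196.5, 206.4]
eef_rot: [-3.141, -0.015, 0.003]
contact_force: [-0.3, -0.7, -1.7]
grip_width: 15.9
grasp_force: 40.0
```

```bash
python3 - <<'E'
from h import *
from scipy.optimize import least_squares
s=snap('wrist');save(s,'w3.png',(120,100,320,300),3)
st=get_state();print(st['time'],st['tool_pos'],st['eef_rot'])
rgb=s['pixels'].astype(int);brass=(rgb[...,0]>110)&(rgb[...,0]-rgb[...,2]>70)
for n,s2 in (('wrist',s),('top',load('top'))):
    W=world(s2);rgb=s2['pixels'].astype(int);w=W.reshape(-1,3)
    m=(w[:,0]>415)&(w[:,0]<466)&(abs(w[:,1]+103)<15)&(w[:,2]>85)&(w[:,2]<122)
    p=w[m]
    def f(q): # y0,z0 at x=440, yaw,pitch, r
        a=q[2];b=np.radians(20);d=np.array([np.cos(a)*np.cos(b),np.sin(a)*np.cos(b),np.sin(b)])
        v=p-np.array([440,q[0],q[1]]);return np.linalg.norm(v-np.outer(v@d,d),axis=1)-q[3]
    r=least_squares(f,[-103,95,.08,11],loss='soft_l1',bounds=([-120,80,-.1,9],[-90,110,.3,12.5]))
    q=r.x;a=q[2];b=np.radians(20);d=np.array([np.cos(a)*np.cos(b),np.sin(a)*np.cos(b),np.sin(b)])
    c=np.array([440,q[0],q[1]]); 
    v=w-c;t=v@d;rad=np.linalg.norm(v-np.outer(t,d),axis=1);k=(rad<13)&(rad>8)&(w[:,2]>80)
    tm=np.sort(t[k&(t<60)])
    print(n,len(p),q.round(3),'rms',np.sqrt((r.fun**2).mean()).round(2),'mouth t',np.percentile(tm,[95,98,99,100]).round(1),np.round(c+d*np.percentile(tm,99),1))
    if n=='wrist':
        W0=W; 
E
```

```text
4.65 [ 514.39630606 -197.25946479  206.54577854] [-3.14141545e+00 -1.32680823e-02  2.35914464e-03]
wrist 178 [-106.169   96.643    0.163    9.076] rms 0.75 mouth t [30.1 30.3 30.5 31.3] [ 468.3 -101.5  107.1]
top 161 [-1.03688e+02  9.59130e+01  9.00000e-02  9.66800e+00] rms 1.8 mouth t [27.6 29.1 29.3 29.8] [ 467.5 -101.2  105.9]
```

View pics/w3.png

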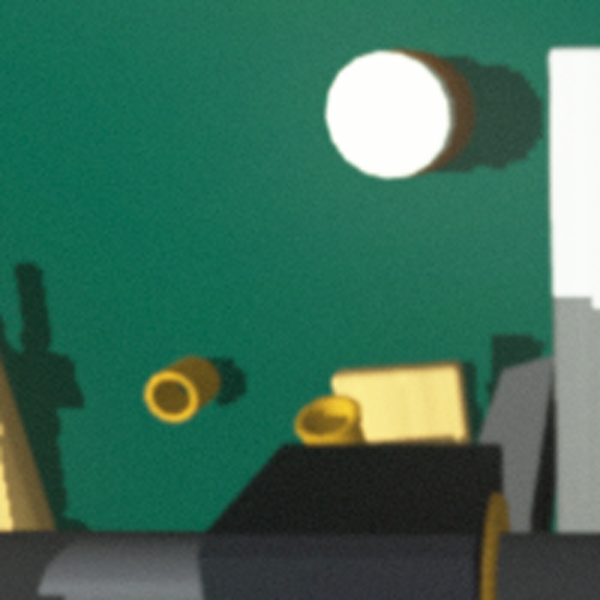

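The crop shows the thick handle's mouth, rim ellipse about u 297–360 and v 397–443, centre about (328,420), which is image (229.3,240). I intersect that ray with the 105 mm mouth height.

```bash
python3 - <<'E'
from h import *
s=load('wrist');E=s['extrinsics']
for px in ((229.0,239.6),(219,237),(239,243)):
    r=cv2.undistortPoints(np.array([[px]],float),s['K'],np.array(s['distortion'])).ravel()
    d=E[:3,:3]@[*r,1];c=E[:3,3];print((c+d*(105-c[2])/d[2]).round(1))
# tail axis from top: centreline y
W=world(load('top'));w=W.reshape(-1,3);rgb=load('top')['pixels'].reshape(-1,3).astype(int)
p=w[(w[:,0]>335)&(w[:,0]<462)&(abs(w[:,1]+107)<17)&(w[:,2]>62)&(w[:,2]<122)]
# keep points near the slope plane (top surface)
t=105+10.6+(p[:,0]-467)*np.tan(np.radians(20));k=abs(p[:,2]-t)<5;p=p[k]
c=[]
for x in range(335,460,10):
    q=p[(p[:,0]>=x)&(p[:,0]<x+10)]
    if len(q)>8:c.append((x+5,(np.percentile(q[:,1],3)+np.percentile(q[:,1],97))/2))
c=np.array(c);print(c.round(1).tolist(),np.polyfit(c[:,0]-467,c[:,1],1))
hx=rot(5,20)[:,0];tz=rot(5,20)[:,2];m=np.array([467.5,-101.5,105])
print('pre',m+hx*(106+40)+18*tz); row(m+hx*(106+40)+18*tz,rot(5,20))
E
```

```text
[ 466.  -101.3  105. ]
[468.8 -90.8 105. ]
[ 462.2 -111.7  105. ]
[[340.0, -113.1], [350.0, -111.8], [360.0, -110.4], [370.0, -109.2], [380.0, -108.4], [390.0, -104.0], [400.0, -106.3], [410.0, -106.6], [420.0, -107.9], [430.0, -104.1], [440.0, -103.0], [450.0, -101.8], [460.0, -101.1]] [ 9.06102461e-02 -1.00677327e+02]
pre [610.30598953 -89.00609483 138.02047375]
row [0.0969, -0.1074, 0.0684] [0.155, 4.015, -0.894]
```

>>> carry_out(
  plan=[
    [[0.097,-0.05,0.0,0.08,2.0,-0.5],[0.097,-0.107,0.03,0.155,4.0,-1.0],[0.097,-0.107,0.05,0.155,4.0,-1.0],[0.097,-0.107,0.068,0.155,4.0,-1.0],[0.097,-0.107,0.068,0.155,4.0,-1.0],[0.097,-0.107,0.068,0.155,4.0,-1.0],[0.097,-0.107,0.068,0.155,4.0,-1.0],[0.097,-0.107,0.068,0.155,4.0,-1.0]],
  ],
)

```text
time: 5.45
tool_pos: [611.5, -90.1, 140.7]
eef_rot: [-3.076, -0.147, -0.545]
contact_force: [-0.2, -0.3, -2.3]
grip_width: 15.6
grasp_force: 40.0
```

```bash
python3 - <<'E'
from h import *
st=get_state();print(st['time'],st['tool_pos'],R.from_rotvec(st['eef_rot']).as_matrix().round(3).tolist())
m=np.array([466.5,-101,105]);Rt=rot(5.5,20);hx,tz=Rt[:,0],Rt[:,2]
for d in (30,2): row(m+hx*(106+d)+18*tz,Rt)
for n in ('scene','top'): save(snap(n),n+'2.png',(230,170,380,280) if n=='scene' else (330,180,450,280),5)
E
```

```text
5.45 [611.45133739 -90.11285157 140.7454266 ] [[0.935, 0.095, 0.342], [0.09, -0.995, 0.03], [0.344, 0.002, -0.939]]
row [-0.0128, -0.0031, 0.0019] [0.03, -0.019, -0.001]
row [-0.0408, -0.0031, 0.0018] [0.03, -0.019, -0.001]
```

View pics/scene2.png

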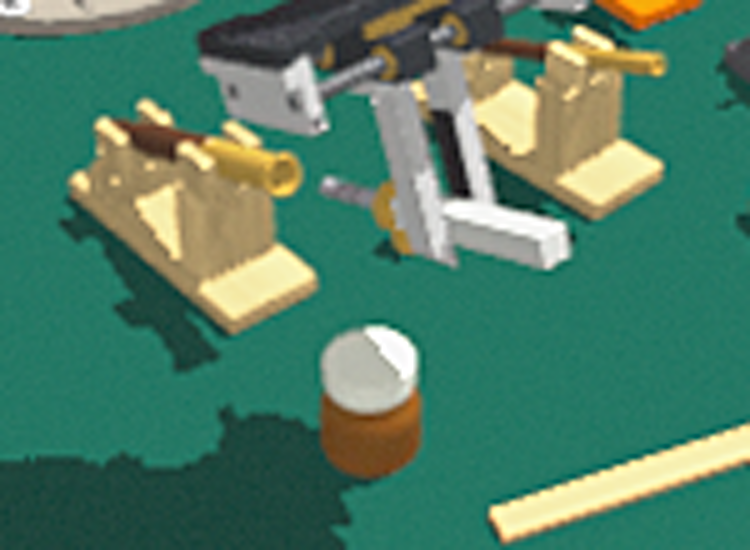

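The scene crop shows the rod tip at (325,185), just short of the thick handle's mouth centred at (286,173), and roughly in line. I check both against my estimates by projection.

```bash
python3 - <<'E'
from h import *
st=get_state();Rt=R.from_rotvec(st['eef_rot']).as_matrix();T=np.array(st['tool_pos'])
tip=T-106*Rt[:,0]-18*Rt[:,2];col=T-46*Rt[:,0]-18*Rt[:,2];butt=T+74*Rt[:,0]-18*Rt[:,2]
H=rot(5.5,20)[:,0];m=np.array([466.5,-101,105]);print('tip in mouth frame',(rot(5.5,20).T@(tip-m)).round(1))
for n,o in (('scene',(230,170)),('top',(330,180))):
    s=load(n);E=np.linalg.inv(s['extrinsics'])
    q=cv2.projectPoints(np.array([tip,col,butt,m,m-60*H]),cv2.Rodrigues(E[:3,:3])[0],E[:3,3],s['K'],np.array(s['distortion']))[0].reshape(-1,2)
    c=((q-o)*5+2).round(0);print(n,c.tolist())
    im=cv2.imread(f'pics/{n}2.png')
    for a,col_ in zip(c,[(0,0,255),(0,0,255),(0,0,255),(255,0,0),(255,0,0)]): cv2.circle(im,tuple(int(x) for x in a),3,col_,-1)
    cv2.imwrite(f'pics/{n}3.png',im)
a=cv2.imread('pics/scene3.png')[80:320,50:650];b=cv2.imread('pics/top3.png')[100:450,0:600]
cv2.imwrite('pics/cmp.png',np.vstack([a,b]))
E
```

```text
tip in mouth frame [42.6  2.5 -1.5]
scene [[325.0, 185.0], [394.0, 203.0], [555.0, 246.0], [283.0, 173.0], [224.0, 157.0]]
top [[102.0, 190.0], [90.0, 74.0], [66.0, -163.0], [104.0, 270.0], [115.0, 382.0]]
```

View pics/cmp.png

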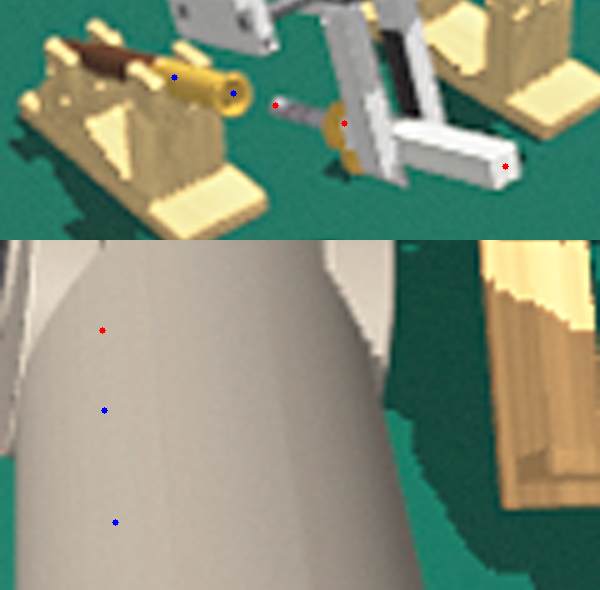

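The projected gauge points lie on the seen gauge, and the mouth point is within 1 mm of the seen one. I apply the small lateral correction and enter slowly.

>>> carry_out(
  plan=[
    [[-0.013,-0.003,0.002,0,0,0],[-0.025,-0.003,0.002,0,0,0],[-0.035,-0.003,0.002,0,0,0],[-0.042,-0.003,0.002,0,0,0],[-0.046,-0.003,0.002,0,0,0],[-0.05,-0.003,0.002,0,0,0],[-0.054,-0.003,0.002,0,0,0],[-0.058,-0.003,0.002,0,0,0],[-0.058,-0.003,0.002,0,0,0]],
  ],
)

```text
time: 6.45
tool_pos: [556.6, -91.0, 117.6]
eef_rot: [-3.076, -0.149, -0.542]
contact_force: [-0.1, -0.1, -1.8]
grip_width: 15.7
grasp_force: 40.0
```

```bash
cat > ck.py <<'E'
from h import *
st=get_state();Rt=R.from_rotvec(st['eef_rot']).as_matrix();T=np.array(st['tool_pos'])
tip=T-106*Rt[:,0]-18*Rt[:,2];H=rot(5.5,20);m=np.array([466.5,-101,105])
print(st['time'],'tip',(H.T@(tip-m)).round(1),'F tool',(Rt.T@st['contact_force']).round(1),'M',(Rt.T@st['moment']).round(2),'tool x',Rt[:,0].round(3))
E
python3 ck.py
```

```text
6.45 tip [-16.5  -1.2   1.2] F tool [-0.8  0.1  1.6] M [ 0.05 -0.39 -0.02] tool x [0.935 0.091 0.342]
```

>>> carry_out(
  plan=[
    [[-0.006,0,0,0,0,0],[-0.012,0,0,0,0,0],[-0.018,0,0,0,0,0],[-0.024,0,0,0,0,0],[-0.028,0,0,0,0,0],[-0.032,0,0,0,0,0],[-0.036,0,0,0,0,0],[-0.038,0,0,0,0,0],[-0.038,0,0,0,0,0]],
  ],
)

```text
time: 7.35
tool_pos: [521.3, -94.5, 104.7]
eef_rot: [-3.075, -0.149, -0.542]
contact_force: [-0.0, 0.5, -1.0]
grip_width: 15.8
grasp_force: 40.0
```

```bash
python3 ck.py
```

```text
7.35 tip [-54.2  -1.1   1.2] F tool [-0.3 -0.5  1. ] M [ 0.07 -0.45  0.04] tool x [0.935 0.091 0.342]
```

>>> carry_out(
  plan=[
    [[-0.001,0,0,0,0,0],[-0.002,0,0,0,0,0],[-0.003,0,0,0,0,0],[-0.004,0,0,0,0,0],[-0.004,0,0,0,0,0]],
  ],
)

```text
time: 7.85
tool_pos: [517.6, -94.8, 103.3]
eef_rot: [-3.075, -0.15, -0.542]
contact_force: [-0.1, -0.0, -2.2]
grip_width: 15.5
grasp_force: 40.0
```

>>> carry_out(
  plan=[
    [[-0.0005,0,0,0,0,0],[-0.001,0,0,0,0,0],[-0.001,0,0,0,0,0]],
  ],
)

```text
time: 8.15
tool_pos: [517.3, -94.8, 103.3]
eef_rot: [-3.075, -0.15, -0.544]
contact_force: [1.9, -0.3, -1.4]
grip_width: 15.6
grasp_force: 40.0
```

```bash
python3 ck.py
```

```text
8.15 tip [-58.6  -1.1   1.2] F tool [1.3 0.5 2. ] M [0.05 0.1  0.02] tool x [0.935 0.092 0.343]
```

>>> carry_out(
  plan=[
    [[-0.0005,0,0,0,0,0],[-0.001,0,0,0,0,0],[-0.001,0,0,0,0,0]],
  ],
)

```text
time: 8.45
tool_pos: [517.2, -94.9, 103.4]
eef_rot: [-3.075, -0.15, -0.546]
contact_force: [6.9, 0.9, -1.3]
grip_width: 15.9
grasp_force: 40.0
```

```bash
python3 ck.py
```

```text
8.45 tip [-58.7  -1.1   1.2] F tool [ 6.1 -0.3  3.7] M [0.09 1.15 0.05] tool x [0.934 0.092 0.344]
```

The collar has stopped against the rim: about 7 N, with no further travel. I hold briefly, then draw straight out.

>>> carry_out(
  plan=[
    [[0,0,0,0,0,0],[0,0,0,0,0,0],[0,0,0,0,0,0],[0.003,0,0,0,0,0],[0.01,0,0,0,0,0],[0.02,0,0,0,0,0],[0.03,0,0,0,0,0],[0.04,0,0,0,0,0],[0.05,0,0,0,0,0],[0.06,0,0,0,0,0]],
  ],
)

```text
time: 9.45
tool_pos: [572.9, -89.3, 123.5]
eef_rot: [-3.075, -0.15, -0.543]
contact_force: [-0.2, 0.7, -1.7]
grip_width: 16.1
grasp_force: 40.0
```

>>> carry_out(
  plan=[
    [[0.01,0,0,0,0,0],[0.02,0,0,0,0,0],[0.03,0,0,0,0,0],[0.03,0,0,0,0,0],[0.03,0,0,0,0,0],[0.03,0,0,0,0,0]],
  ],
)

```text
time: 10.05
tool_pos: [599.5, -86.8, 133.2]
eef_rot: [-3.076, -0.149, -0.542]
contact_force: [0.3, 0.2, -1.8]
grip_width: 15.5
grasp_force: 40.0
```

```bash
python3 ck.py; python3 - <<'E'
from h import *
row([625,100,260],rot(-5,0))
# lens
for n in ('top','scene'):
    W=world(load(n)) if n=='x' else world(load(n))
E
```

```text
10.05 tip [29.4 -1.3  1.2] F tool [-0.3 -0.2  1.8] M [ 0.05 -0.43 -0.01] tool x [0.935 0.091 0.342]
row [0.0842, -0.1833, -0.1046] [-0.348, -3.985, 2.091]
```

```bash
python3 - <<'E'
from h import *
s=load('scene');W=world(s).reshape(-1,3)
lens=W[(abs(W[:,0]-452)<50)&(abs(W[:,1]-347)<25)&(W[:,2]>100)&(W[:,2]<185)]
c=np.median(lens,0);q=lens[np.abs(lens[:,1]-c[1])<15]
A=np.c_[q[:,0]-c[0],np.ones(len(q))]
from scipy.optimize import least_squares
r=least_squares(lambda k:k[0]*(q[:,0]-452)+k[1]*(q[:,2]-135)+k[2]-q[:,1],[0,0,347],loss='soft_l1',f_scale=2).x
print('lens',len(q),(lens.min(0)+lens.max(0))/2,'slope dy/dx',r.round(3),'deg',np.degrees(np.arctan(r[0])).round(1))
p=W[(abs(W[:,0]-448)<20)&(abs(W[:,1]-293)<15)&(W[:,2]>60)&(W[:,2]<112)];print('post',len(p),np.median(p,0),p[:,2].max())
b=W[(abs(W[:,0]-455)<90)&(abs(W[:,1]-320)<110)&(W[:,2]>5)&(W[:,2]<30)]
print('base rect',cv2.minAreaRect(b[:,:2].astype(np.float32)))
st=get_state();T0=st['tool_pos']
row([650,100,260],rot(-5,0))
E
```

```text
lens 355 [454.02589136 346.31040656 138.71992216] slope dy/dx [-9.00000e-02 -1.00000e-03  3.47658e+02] deg -5.2
post 27 [448.58151893 293.23989383  87.17270579] 108.2985507161784
base rect ((436.268310546875, 328.97406005859375), (170.02235412597656, 124.64588165283203), 89.864501953125)
row [0.1076, -0.1808, -0.0961] [-0.348, -3.985, 2.091]
```

>>> carry_out(
  plan=[
    [[0.03,0,-0.04,0,0,0],[0.06,-0.03,-0.08,0,-1,0.5],[0.084,-0.08,-0.105,-0.17,-2,1],[0.084,-0.12,-0.105,-0.25,-3,1.5],[0.084,-0.16,-0.105,-0.348,-3.985,2.09],[0.084,-0.183,-0.105,-0.348,-3.985,2.09],[0.084,-0.183,-0.105,-0.348,-3.985,2.09],[0.084,-0.183,-0.105,-0.348,-3.985,2.09],[0.084,-0.183,-0.105,-0.348,-3.985,2.09]],
  ],
)

```text
time: 10.95
tool_pos: [625.0, 98.3, 260.5]
eef_rot: [3.138, -0.139, 0.001]
contact_force: [0.6, 0.4, -1.7]
grip_width: 15.8
grasp_force: 40.0
```

```bash
python3 -c "
from h import *
row([553.5,283.5,190],rot(-5.2))"
```

```text
row [-0.0877, -0.1782, 0.0704] [0.006, -0.008, 0.025]
```

>>> carry_out(
  plan=[
    [[-0.02,-0.04,0.015,0,0,0],[-0.04,-0.08,0.03,0,0,0],[-0.06,-0.12,0.045,0,0,0],[-0.075,-0.15,0.06,0,0,0],[-0.085,-0.17,0.07,0,0,0],[-0.088,-0.178,0.07,0,0,0],[-0.088,-0.178,0.07,0,0,0],[-0.088,-0.178,0.07,0,0,0]],
  ],
)

```text
time: 11.75
tool_pos: [554.3, 283.0, 191.3]
eef_rot: [3.138, -0.14, 0.003]
contact_force: [0.5, -0.7, -0.9]
grip_width: 15.6
grasp_force: 40.0
```

>>> carry_out(
  plan=[
    [[0,0,0.02,0,0,0],[0,0,0.04,0,0,0],[0,0,0.055,0,0,0],[0,0,0.065,0,0,0],[0,0,0.073,0,0,0],[0,0,0.073,0,0,0],[0,0,0.073,0,0,0],[0,0,0.073,0,0,0]],
  ],
)

```text
time: 12.55
tool_pos: [553.5, 285.0, 118.3]
eef_rot: [-3.138, 0.137, -0.002]
contact_force: [-0.7, 0.3, -0.5]
grip_width: 15.5
grasp_force: 40.0
```

```bash
python3 - <<'E'
from h import *
st=get_state();Rt=R.from_rotvec(st['eef_rot']).as_matrix();T=np.array(st['tool_pos'])
print(st['time'],T,'tip',(T-106*Rt[:,0]-18*Rt[:,2]).round(1),Rt[:,0].round(3),st['contact_force'],st['grasp_force'])
s=snap('scene');save(s,'end.png',(340,120,480,220),5)
W=world(s).reshape(-1,3)
p=W[(W[:,0]>435)&(W[:,0]<490)&(abs(W[:,1]-290)<20)&(abs(W[:,2]-135)<12)]
print(len(p),p.min(0).round(1),np.median(p,0).round(1),p.max(0).round(1))
row([553.5,283.5,117],rot(-5.2))
E
```

```text
12.55 [553.47251237 285.0135911  118.27447956] tip [447.8 294.2 136.1] [ 0.996 -0.087  0.002] [-0.6905859   0.31893218 -0.48916331] 39.97822701931
30 [452.4 284.1 133.3] [471.5 287.7 138.8] [489.6 295.9 142.4]
row [0.0002, 0.0015, 0.0012] [-0.007, -0.017, 0.043]
```

View pics/end.png

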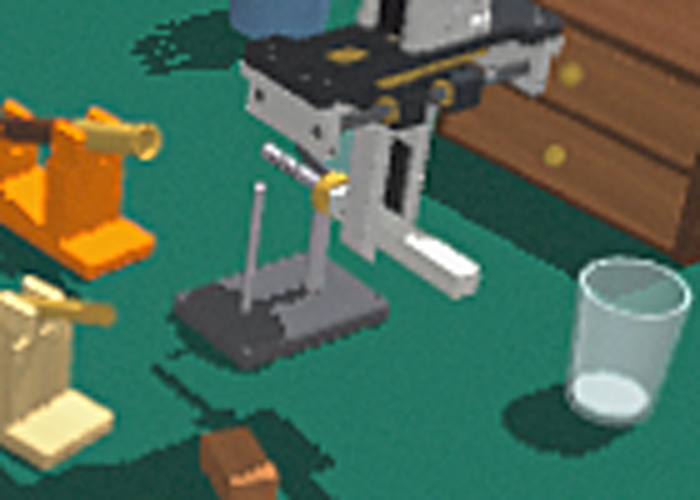

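The picture shows the rod tip at (267,150), straight above the sighting post top at (260,187) by about 27 mm on the post's scale. The rod is level, in front of the lens and touching nothing. I let it settle, then hand in.

>>> carry_out(
  plan=[
    [[0,0,0,0,0,0],[0,0,0,0,0,0],[0,0,0,0,0,0],[0,0,0,0,0,0],[0,0,0,0,0,0]],
  ],
)

```text
time: 13.1
tool_pos: [553.1, 284.8, 117.5]
eef_rot: [-3.139, 0.137, -0.001]
contact_force: [0.0, -0.3, -1.1]
grip_width: 15.8
grasp_force: 40.0
```

```bash
python3 -c "
from h import *
s=get_state();print(s['tool_pos'],abs(np.array(s['joint_vel'])).max(),s['grasp_force']);print(job_done())"
```

```text
[553.07783163 284.77358854 117.5419117 ] 0.0017423722974693914 39.97816979885101
the job is handed in; nothing more can be done
None
```

The job is handed in (no verdict came back): the gauge went into the thick handle until the collar stopped at about 7 N, was drawn straight out, and is now held still and level with its tip over the sighting post, by my measurement within about 2 mm of the reading point.

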